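# Shut the furnace door and hold the roof vent open at its mark

## Task

The little bench furnace has been left with its drop-down door hanging open: first push the door up fully shut. Then pull the spring-return vent slide on its roof out towards the front by its upright grip until the slide's side finger points straight at the index clip, and keep holding it there: finish still holding, because the slide springs shut when let go. Leave the white bowl on the roof and the steel flask, pale block, ring mandrel and jar around the furnace where they are.

Things in the scene. Friction and masses are not known exactly. Their poses are not given: they have to be found in the camera images.
- furnace: Grey box-shaped bench furnace, fixed to the bench: 255 deep (x), 300 wide (y), roof surface 240 mm above its underside. Origin: centre line of the underside; the front looks along its own -x. The body's front face is at x = -115 mm, the outer face of the shut door at x = -135 mm. The vent slide runs along x on the roof on the line y = +40 mm, between two steel guide rails 12 mm tall whose centre lines are 37 mm either side of it.
- door (a joint): Bottom-hinged furnace door, steel, 240 wide, 157 tall, 20 thick: 0 rad = fully shut (upright), positive = opened downwards towards the furnace's front (-x). Starts 0.4 to 0.75 rad open. The hinge is stiff (about 0.3 N m of friction), so the door stays where it is left; mass 0.35 kg. Pushed past shut it meets a hard stop.
- door_hinge (a point): Point on the door's hinge axis (parallel to the furnace's y), at mid width: furnace x = -135, y = 0, at the door's outer face, z = 65 mm. Its axes turn with the door.
- door_bar (a point): Middle of the door's straight bar handle: round dark steel bar 12 mm thick, 150 mm long, parallel to the hinge; it stands 30 mm (to its centre line) off the door's outer face, 145 mm from the hinge measured along the door. When the door is shut the bar is 210 mm above the bench.
- vent (a joint): Travel of the vent slide in m: 0 = home (vent covered), positive = pulled out along the furnace's -x; end stop at 0.085. A spring pulls it home with 3 N at 0 rising by 0.5 N per cm; let go, it goes home. The mark is 27 to 65 mm out.
- vent_grip (a point): Upright black grip paddle on the vent slide, 12 thick (x), 40 wide (y), 40 tall, fixed to the slide. This point: centre of its underside, 257 mm above the bench; its top is 297 mm above the bench. x, y, z parallel to the furnace's. Under it lie the slide's 60 mm wide plate (top at 247 mm) and side finger (top at 257 mm). At home it stands at furnace x = -35, y = +40 mm. Free space in front of and behind it.
- vent_tip (a point): Tip of the slide's side finger: a flat steel finger 6 mm wide that leaves the slide under the grip, at the grip's x, and runs 62 mm to furnace -y from the slide's centre line; 255 mm above the bench. It moves with the slide.
- index: The mark: small dark steel index clip, 16 (x) x 18 (y) x 16 mm tall, fixed to the furnace roof at y = -38 mm on a bright strip with ticks, its narrow point aimed at +y. Origin: underside; the point lies at its x = 0. Axes parallel to the furnace's. The slide is at the mark when vent_tip has the same x as this clip, in the furnace's or the clip's frame. Its place along the strip differs each time.
- crucible: Small white ceramic bowl, 64 across, 40 tall, standing on the furnace roof, near its right edge as seen from the robot. Leave alone. Origin: underside.
- flask: Steel casting flask, cylinder 70 across, 75 tall, on the bench left of the door. Leave alone. Origin: underside.
- block: Pale soldering block 110 x 55 x 35 mm on the bench right of the door. Leave alone. Origin: underside.
- mandrel: Tapered steel ring mandrel 280 mm long, up to 25 across, lying along its x at the left of the furnace. Leave alone. Origin: underside of its middle.
- jar: Clear jar with a white cap, 60 across, 85 tall, on the right of the furnace. Leave alone. Origin: underside.

How it is judged:
By the outcome, as a careful person would: the job done as asked, in the order asked, and still so for the second after the job is handed in, while the arm keeps its last pose, push and grip.
It also fails if it takes over 43 s, if anything falls off the work surface, if the arm or the gripper's body presses on something with over 40 N, if the wrist force passes 120 N, or if a joint passes its speed limit or range.

## Robot

A 7-joint arm with a two-finger parallel gripper is mounted at the origin on the work surface. World frame = base frame: x ahead of the robot, y to its left, z up, the work surface at z = 0. Lengths are in mm, angles in rad, forces in N, time in s.
With the tool pointing down it reaches from about 425 to 1025 mm from the base axis. Payload 9.4 kg.
Tool frame: the origin (TCP) lies between the finger pads; the fingertips stand 17 mm ahead of it and the grasp point (between the pads) lies 2 mm behind it; z points along the fingers, y is the direction in which the jaws open and shut (so a half turn about z gives the same grasp; the last joint's range is limited). The gripper opens to 85 mm and grips with 20 to 120 N. Pads are 22 mm wide; open, the fingers measure 114 mm over their backs; the gripper's body (76 mm by 85 mm) begins 54 mm behind the grasp point. The pads swing forward as they close: fully open they stand 13 mm farther back than shut.
Start: joints at [1.105, 0.599, -0.003, 1.599, 0.002, 0.943, -0.08], TCP at [274.823, -670.892, 248.275] pointing down, gripper open.
Joint ranges: [-2.57, 2.57], [-0.35, 1.97], [-1.29, 1.29], [0.11, 2.56], [-1.05, 4.19], [0.11, 1.86], [-2.63, 2.63]. Speed limits (rad/s): [2.22, 2.22, 3.01, 3.01, 3.14, 3.14, 3.14].

## Interface

Orientations are given as a rotation vector (axis times angle).
In Python, from station import manip gives the robot as it stands.
- The arm moves only by the shell command python3 -m inch 'ROWS' [OPENING]. ROWS is JSON, one flat list of numbers, 6 for each row, row after row: the shift along the tool's x, y, z in mm, then the turn, a rotation vector about the tool's x, y, z in rad. In form: [tx, ty, tz, wx, wy, wz, tx, ty, tz, wx, wy, wz, ...]. A call has 1 to 20 rows; each row shifts and turns the commanded pose from where the row before left it, along the tool's axes as they then stand; what a row does not reach is not made up. A row lasts 1/8 s, in which the tool goes at most 62.5 mm and 10.7 degrees, less where a joint would pass 70% of its speed; a pose out of reach is approached as far as the arm can. A call with a gripper value outside its range is refused whole. OPENING is the gripper command: -1 is shut, 1 is fully open, values between are in proportion, set as the call begins (- or left out, the last holds). The fingers move at their own pace and stop on an object; the grip force is fixed at half the most. Time passes only in rows, so rows that do not move let the fingers close. It gives the time, the measured TCP pose, the force and the opening at its end, in the units of the state.
- manip.state(): the state, without advancing time (a new reading comes with each control period).
- manip.camera(name): name is "scene" or "side" or "wrist"; returns the picture (420x560x3 uint8, red, green, blue); there is no depth.
- manip.calibration(name): a dict with "intrinsics" (3x3 intrinsics, pixels), "k1" (the pictures are not rectified: a ray, as slopes to the right and down, at radius r is drawn at 1 + k1 r^2 times it, then the intrinsics apply), "eye" and "rotation" of the camera in the world. Camera axes: x right, y up, looking along -z (the intrinsics and any distortion apply to the point x, -y, -z); pixel columns grow to the right and rows downward; lengths in mm; the calibration is good to about 2 mm. A picture is of the moment at which its call begins: read the wrist's pose just before it. calibration takes no time and is no camera call; for the wrist camera it gives the pose at the moment of the call.
- manip.close_job(): hands the job in, once; it reports no verdict.
Trained networks look in the newest picture that a camera, given by its name, has taken for a name from the list of things; names that differ only in an ending like _2 or _b are one class to them, and where a whole thing is asked for, a point or a joint stands for the part that bears it (a point fixed in the world has none). Each returns a list of dicts, best first, with "p" (0 to 1); they miss things now and then, are a little off and sometimes report something else, mostly with a low value. They report only what shows in the picture. A call takes as long as a camera call.
- manip.search_frame(name, camera): "centre" ([x, y, z] in mm, in the coordinates of the camera as it stood for that picture, good to about 4 mm: the middle of the surface that is visible of it).
The state is a dict: "t": time; "q": joint angles; "dq": joint speeds; "tau": joint torques, N m; "position": TCP position; "tcp_rot": TCP orientation; "force": force on the tool from outside, world axes, zero at the start; "wrist_torque": the same for the moment, N m; "grip_width": finger opening in mm.
Only numpy, scipy, OpenCV 4.12 (cv2) and the standard library are available. Lean on these libraries where they do the work, as an engineer would, in place of code of your own. Each camera call takes 0.05 s, during which the arm holds its last target.

## Working session

There is one attempt and no reset: what is moved stays moved. The work goes in short steps, Python scripts to look and compute and a shell command to move; the robot and the scene stay as the last step left them, time stands still between calls to the robot, and variables do not carry over. Pictures are saved under pics/ and viewed, and the job is handed in when it is done.

```bash
ls; mkdir -p pics; python3 - <<'E'
from station import manip
import cv2,numpy as np
print(manip.state())
for n in ("scene","side","wrist"):
    im=manip.camera(n); cv2.imwrite(f"pics/{n}0.png",im[:,:,::-1]); print(n,manip.calibration(n))
E
```

```text
pics
{'t': 0.0, 'q': array([ 1.10530091,  0.60012281, -0.00257183,  1.60011788,  0.00180396,
        0.94289902, -0.07977634]), 'dq': array([-8.42198942e-04, -6.70163296e-04,  1.01051998e-03,  1.48362581e-03,
        1.54577393e-03,  5.63191148e-05, -5.77070539e-04]), 'tau': array([-1.46639854e-04, -7.76473475e+01,  1.56503823e+00, -2.58018941e+01,
        1.24108657e-02,  8.66308284e-03,  2.60029753e-05]), 'position': array([ 274.66488439, -670.48310941,  247.42248122]), 'tcp_rot': array([-3.08092790e+00, -6.06758672e-01,  6.65582155e-04]), 'force': array([-0.2497404 ,  0.77211407, -0.44447866]), 'wrist_torque': array([0.00286883, 0.01125006, 0.00580971]), 'grip_width': 85.22210427499505}
scene {'intrinsics': array([[546.04966928,   0.        , 275.65949893],
       [  0.        , 546.04966928, 216.64401008],
       [  0.        ,   0.        ,   1.        ]]), 'k1': -0.22314314333390475, 'eye': array([1046.14000741,   20.70480302, 1514.39600198]), 'rotation': array([0.26697849, 0.26243666, 1.54882249])}
side {'intrinsics': array([[479.67814468,   0.        , 274.78470365],
       [  0.        , 479.67814468, 201.32462872],
       [  0.        ,   0.        ,   1.        ]]), 'k1': 0.025627360377359316, 'eye': array([ -50.02815354,  106.07551433, 1008.90740721]), 'rotation': array([ 0.48708616, -0.55961822, -1.69204808])}
wrist {'intrinsics': array([[293.57766113,   0.        , 276.31657906],
       [  0.        , 293.57766113, 207.82635688],
       [  0.        ,   0.        ,   1.        ]]), 'k1': -0.04830282873831449, 'eye': array([ 338.99826964, -644.23559411,  373.17320055]), 'rotation': array([-0.24702897,  0.1665148 , -1.17554453])}
```

View pics/scene0.png

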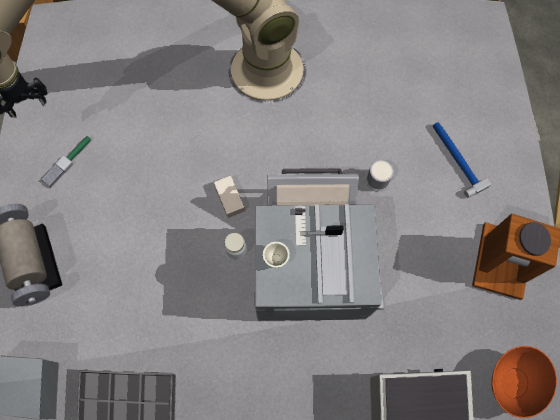

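View pics/side0.png

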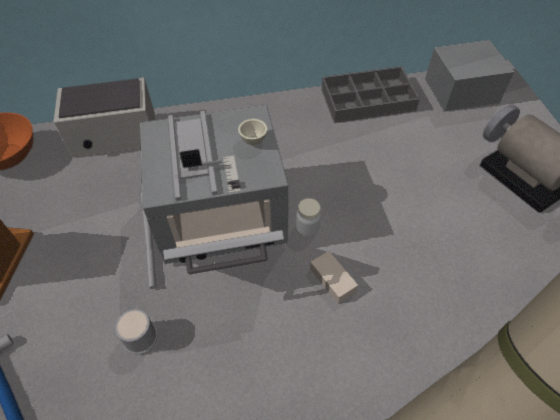

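```bash
cat > h.py <<'E'
import numpy as np,cv2
from scipy.spatial.transform import Rotation as R
from station import manip
def ray(cal,u,v):
    K=cal["intrinsics"]; x=(u-K[0,2])/K[0,0]; y=(v-K[1,2])/K[1,1]
    a,b=x,y
    for _ in range(30):
        f=1+cal["k1"]*(a*a+b*b); a,b=x/f,y/f
    return R.from_rotvec(cal["rotation"]).apply([a,-b,-1])
def atz(cal,u,v,z):
    d=ray(cal,u,v); return cal["eye"]+d*(z-cal["eye"][2])/d[2]
def proj(cal,p):
    c=R.from_rotvec(cal["rotation"]).inv().apply(np.asarray(p,float)-cal["eye"])
    a,b=c[...,0]/-c[...,2],-c[...,1]/-c[...,2]
    f=1+cal["k1"]*(a*a+b*b); K=cal["intrinsics"]
    return np.stack([a*f*K[0,0]+K[0,2],b*f*K[1,1]+K[1,2]],-1)
def world(cal,c): return R.from_rotvec(cal["rotation"]).apply(c)+cal["eye"]
E
python3 - <<'E'
from h import *
for cam in ("scene","side"):
    cal=manip.calibration(cam)
    for n in ("furnace","door","door_bar","vent_grip","vent_tip","index","crucible","flask","block","mandrel","jar"):
        for d in manip.search_frame(n,cam)[:2]:
            w=world(cal,d["centre"]); print(cam,n,round(d["p"],2),w.round(),proj(cal,w).round())
print(manip.state()["t"])
E
```

```text
scene furnace 0.92 [686. 129. 243.] [318. 250.]
scene door 0.57 [498. 125. 183.] [313. 188.]
scene door 0.41 [ 462. -108.   35.] [229. 196.]
scene door_bar 0.63 [504. 124. 188.] [313. 189.]
scene vent_grip 0.61 [714. 164. 251.] [334. 260.]
scene vent_tip 0.81 [713. 163. 245.] [333. 260.]
scene crucible 0.68 [701.  28. 262.] [277. 254.]
scene flask 0.86 [413. 331.  74.] [380. 175.]
scene block 0.67 [ 464. -106.   36.] [230. 196.]
scene mandrel 0.59 [498. 123. 182.] [312. 188.]
scene jar 0.74 [415. 330.  72.] [380. 176.]
side furnace 0.59 [613. 131. 237.] [211. 180.]
side door 0.59 [473. 127. 189.] [223. 248.]
side door_bar 0.87 [470. 130. 196.] [221. 247.]
side door_bar 0.45 [384. 329.  71.] [136. 331.]
side vent_grip 0.9 [696. 165. 244.] [191. 152.]
side vent_tip 0.74 [697. 167. 248.] [190. 150.]
side index 0.64 [584.  80. 247.] [236. 184.]
side crucible 0.59 [716.  28. 266.] [251. 129.]
side flask 0.82 [387. 328.  74.] [136. 330.]
side block 0.93 [ 445. -105.   33.] [333. 278.]
side mandrel 0.96 [600. 309.  13.] [149. 255.]
side mandrel 0.61 [470. 126. 192.] [224. 248.]
side jar 0.61 [597. -79.  62.] [307. 219.]
1.25
```

```bash
python3 - <<'E'
import cv2
a=cv2.imread("pics/scene0.png")[160:320,210:400]; cv2.imwrite("pics/s_crop.png",cv2.resize(a,None,fx=4,fy=3.7,interpolation=cv2.INTER_CUBIC)[:600])
b=cv2.imread("pics/side0.png")[100:290,120:310]; cv2.imwrite("pics/d_crop.png",cv2.resize(b,(600,600),interpolation=cv2.INTER_CUBIC))
E
```

```text
(no output)
```

View pics/s_crop.png

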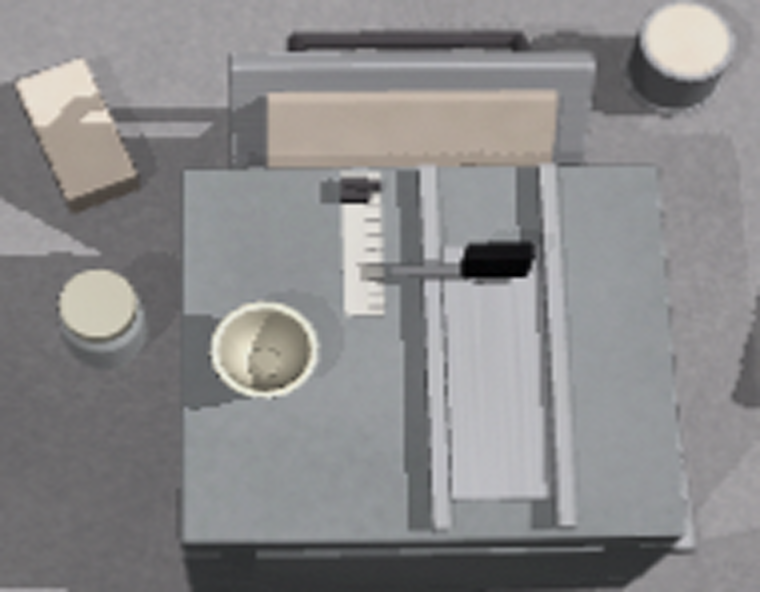

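View pics/d_crop.png

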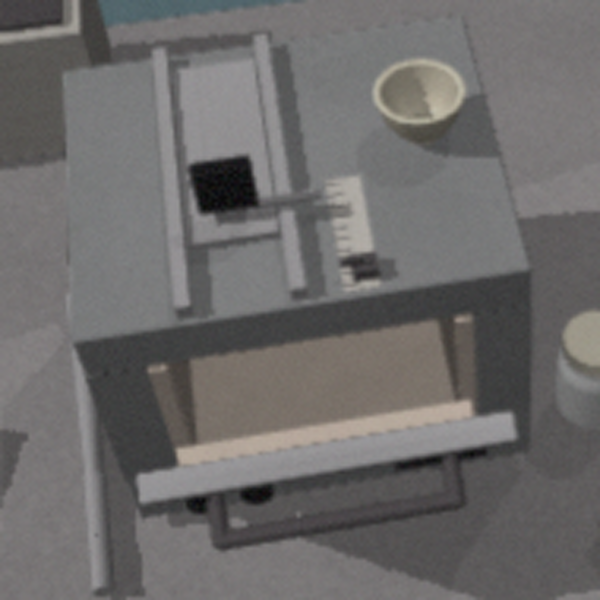

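```bash
cat > fit.py <<'E'
from h import *
from scipy.optimize import least_squares
S=manip.calibration("scene");D=manip.calibration("side")
fs=lambda x,y:(210+x/4,160+y/3.7); fd=lambda x,y:(120+x/3.158,100+y/3.158)
roof=[(-115,150,240),(-115,-150,240),(140,-150,240),(140,150,240)]
oS=[fs(657,165),fs(180,168),fs(182,540),fs(685,536)]
oD=[fd(78,342),fd(527,267),fd(462,17),fd(65,72)]
def F(p,P): 
    c,s=np.cos(p[2]),np.sin(p[2]); P=np.atleast_2d(P)
    return np.c_[p[0]+c*P[:,0]-s*P[:,1],p[1]+s*P[:,0]+c*P[:,1],P[:,2]]
def dr(th,s,d,y): return [-135-s*np.sin(th)-d*np.cos(th),y,65+s*np.cos(th)-d*np.sin(th)]
def res(p):
    r=[proj(S,F(p,roof))-oS,proj(D,F(p,roof))-oD]
    th=p[3]
    r+= [proj(D,F(p,[dr(th,p[4],0,120),dr(th,p[4],0,-120),dr(th,p[4],-20,120),dr(th,p[4],-20,-120),dr(th,145,30,75),dr(th,145,30,-75)]))-[fd(143,503),fd(518,440),fd(138,478),fd(513,415),fd(216,538),fd(463,498)]]
    r+= [proj(S,F(p,[dr(th,p[4],0,120),dr(th,p[4],0,-120)]))-[fs(594,55),fs(232,53)],(proj(S,F(p,[dr(th,145,30,0)]))-[fs(407,40)])[:,1:]]
    r+= [proj(S,F(p,[[-35,40,297]]))-[fs(500,247)], proj(D,F(p,[[-41,40,277]]))-[fd(226,188)]]
    return np.concatenate([a.ravel() for a in r])
if __name__=="__main__":
    o=least_squares(res,[686,125,0,.5,157],loss="soft_l1"); print(o.x.round(3)); print(res(o.x).round(1))
    for th in (o.x[3],): print("bar",F(o.x,[dr(th,145,30,0)]).round(1),"top",F(o.x,[dr(th,157,0,0)]).round(1))
    for n,P in (("grip",[-35,40,257]),("tip",[-35,-22,255])): print(n,F(o.x,[P]).round(1))
    for c,(u,v),C in (("S",fs(381,187),S),("D",fd(343,258),D)):
        w=atz(C,u,v,250)-[o.x[0],o.x[1],0]; c_,s_=np.cos(o.x[2]),np.sin(o.x[2])
        print("clip",c,w.round(), c_*w[0]+s_*w[1],-s_*w[0]+c_*w[1])
E
python3 fit.py
```

```text
[6.81329e+02 1.24186e+02 4.00000e-03 5.65000e-01 1.51215e+02]
[-0.1 -0.8 -0.3 -0.7 -1.   0.3 -0.2 -0.6 -2.8 -0.5  1.6 -0.1  0.3 -1.9
 -1.3 -1.5 -1.   0.8  0.   0.3 -1.  -1.4 -0.1 -1.6  1.4  0.8 -2.3  0.4
 -1.2 -0.3 -1.2  0.8 -0.4 -0.4  0.6 -0.6  0.7]
bar [[443.4 123.3 171.4]] top [[462.3 123.4 197.6]]
grip [[646.2 164.1 257. ]]
tip [[646.4 102.1 255. ]]
clip S [-95. -25. 250.] -94.65718157230575 -24.99977734671149
clip D [-91. -29. 250.] -90.95901898163679 -29.077600665857474
```

View pics/wrist0.png

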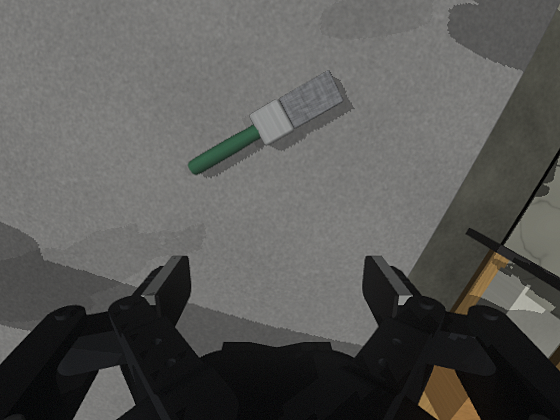

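```bash
python3 - <<'E'
from h import *
s=manip.state(); r=R.from_rotvec(s["tcp_rot"]); print(r.as_matrix().round(3), s["position"])
M=r.as_matrix()
for sg in (1,-1):
    T=np.array([[0,sg,0],[sg,0,0],[0,0,-1]]).astype(float) # cols: x->(0,sg), y->(sg,0)
    rel=(r.inv()*R.from_matrix(T)).as_rotvec(); print(sg,rel, "dx in tool",M.T@[145,0,0], M.T@[0,0,20])
E
```

```text
[[ 0.925  0.379 -0.   ]
 [ 0.379 -0.925  0.   ]
 [-0.    -0.    -1.   ]] [ 274.80103437 -670.88346115  248.27300186]
1 [-5.64836002e-05  3.03019697e-05 -1.18199751e+00] dx in tool [ 1.34177935e+02  5.49661876e+01 -8.72003080e-03] [-1.06789298e-03 -5.66037831e-04 -2.00000000e+01]
-1 [3.37089473e-05 6.28342883e-05 1.95959514e+00] dx in tool [ 1.34177935e+02  5.49661876e+01 -8.72003080e-03] [-1.06789298e-03 -5.66037831e-04 -2.00000000e+01]
```

```bash
python3 -m inch '[45,18,0,0,0,0, 45,18,0,0,0,0, 44,18,0,0,0,0, 0,0,0,0,0,-0.169, 0,0,0,0,0,-0.169, 0,0,0,0,0,-0.169, 0,0,0,0,0,-0.169, 0,0,0,0,0,-0.169, 0,0,0,0,0,-0.169, 0,0,0,0,0,-0.168]' -1
```

```text
t: 2.5
position: [419.2, -670.1, 248.2]
tcp_rot: [-2.215, -2.227, 0.0]
force: [0.0, 0.8, 0.2]
grip_width: 0.1
```

```bash
python3 -m inch '[55,0,0,0,0,0, 55,0,0,0,0,0, 55,0,0,0,0,0, 55,0,0,0,0,0, 55,0,0,0,0,0, 55,0,0,0,0,0, 55,0,0,0,0,0, 55,0,0,0,0,0, 55,0,0,0,0,0, 55,0,0,0,0,0, 55,0,0,0,0,0, 55,0,0,0,0,0, 55,0,0,0,0,0, 55,0,0,0,0,0, 40,-5,0,0,0,0]'
python3 - <<'E'
from h import *
for c in ("wrist","side"):
    cv2.imwrite(f"pics/{c}1.png",manip.camera(c)[:,:,::-1])
s=manip.state(); print(s["position"],s["q"].round(2),s["t"])
E
```

```text
t: 4.38
position: [414.4, 142.5, 248.6]
tcp_rot: [2.22, 2.223, 0.002]
force: [1.0, 0.3, 0.1]
grip_width: 0.4
[414.0483396  144.43990892 248.77335797] [-0.05  0.29 -0.52  2.21  0.22  0.69 -0.72] 4.475
```

View pics/wrist1.png

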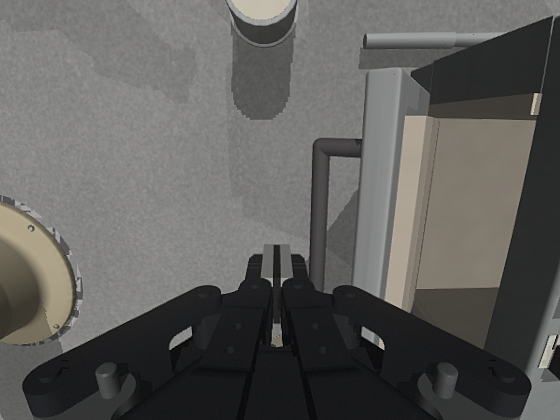

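View pics/side1.png

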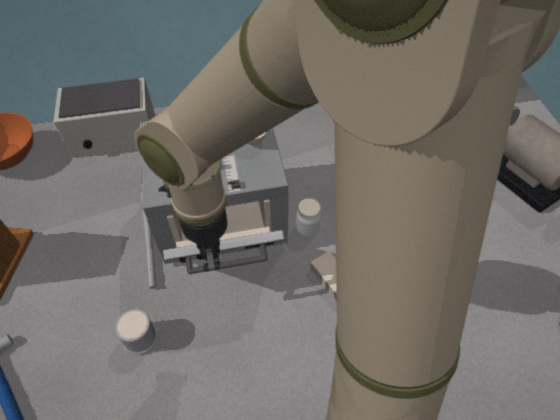

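```bash
python3 - <<'E'
from h import *
c=manip.calibration("wrist")
for u,v in ((312,200),(325,200),(319,142)): print(atz(c,u,v,171).round(1))
print(proj(c,np.array([[414,144,231],[414+14.5,144,231],[414-14.5,144,231],[443,198,171]])).round())
E
```

```text
[438.7 161.9 171. ]
[448.  161.9 171. ]
[442.  202.6 171. ]
[[278. 260.]
 [305. 260.]
 [251. 260.]
 [320. 149.]]
```

```bash
python3 -m inch '[0,0,40,0,0,0, 0,0,40,0,0,0, 0,0,0,0,0,0, 0,8,0,0,0,0, 0,8,-4,0,0,0, 0,8,-4,0,0,0, 0,8,-4,0,0,0, 0,8,-4,0,0,0, 0,8,-4,0,0,0, 0,8,-4,0,0,0, 0,8,-4,0,0,0, 0,6,-4,0,0,0, 0,6,-3,0,0,0]'
python3 -m inch '[0,2,-1,0,0,0, 0,2,-1,0,0,0, 0,0,0,0,0,0]'
```

```text
t: 6.1
position: [490.8, 139.8, 203.6]
tcp_rot: [2.222, 2.221, 0.0]
force: [-2.1, 0.4, -0.9]
grip_width: 0.0
t: 6.48
position: [494.5, 140.0, 205.2]
tcp_rot: [2.221, 2.221, 0.0]
force: [-0.0, -0.7, -0.7]
grip_width: -0.3
```

```bash
python3 -m inch '[0,2,0,0,0,0, 0,1,0,0,0,0, 0,0,0,0,0,0]'
python3 -m inch '[0,2,0,0,0,0, 0,0,0,0,0,0]'
python3 -m inch '[0,1,0,0,0,0, 0,0,0,0,0,0]'
python3 - <<'E'
from h import *
for c in ("wrist","side","scene"):
    cv2.imwrite(f"pics/{c}2.png",manip.camera(c)[:,:,::-1])
E
```

```text
t: 6.85
position: [497.4, 140.1, 205.3]
tcp_rot: [2.221, 2.221, 0.0]
force: [-1.4, 0.3, 2.2]
grip_width: -0.3
t: 7.1
position: [498.0, 140.0, 205.2]
tcp_rot: [-2.22, -2.221, 0.003]
force: [-7.7, -0.2, 5.8]
grip_width: -0.2
t: 7.35
position: [498.0, 140.0, 205.2]
tcp_rot: [-2.219, -2.221, 0.005]
force: [-10.7, 0.2, 8.4]
grip_width: -0.5
```

View pics/wrist2.png

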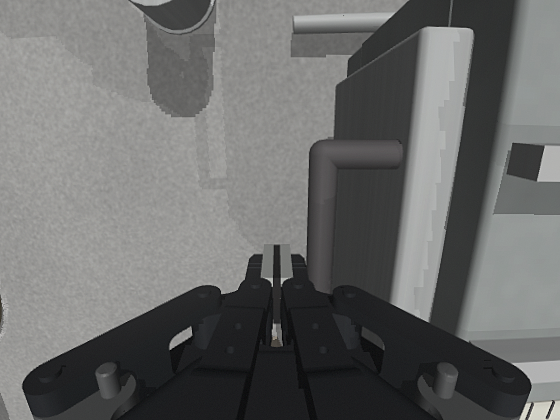

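View pics/scene2.png

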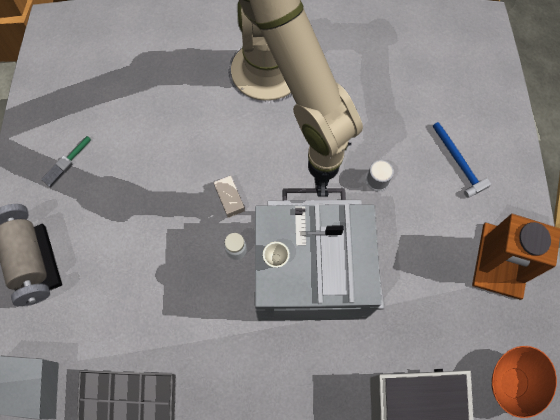

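```bash
python3 -m inch '[0,1,0,0,0,0, 0,0,0,0,0,0]'
python3 - <<'E'
from h import *
c=manip.calibration("wrist")
for u in (309,335): print(atz(c,u,210,210).round(1))
# predicted for various th
import fit
p=[681.3,124.2,0.004]
for th in (0,.03,.06,.1):
    print(th,proj(c,fit.F(p,[fit.dr(th,145,30,75),fit.dr(th,145,30,55),fit.dr(th,157,0,120),fit.dr(th,157,-20,120)])).round())
E
```

```text
t: 7.75
position: [498.1, 140.0, 205.1]
tcp_rot: [-2.218, -2.221, 0.008]
force: [-13.7, 1.2, 11.6]
grip_width: 0.3
[511.2 174.3 210. ]
[522.4 174.3 210. ]
0 [[323. 153.]
 [321. 201.]
 [422.  21.]
 [479.  23.]]
0.03 [[312. 153.]
 [310. 200.]
 [408.  21.]
 [467.  22.]]
0.06 [[301. 153.]
 [300. 199.]
 [394.  21.]
 [454.  21.]]
0.1 [[287. 152.]
 [287. 198.]
 [375.  21.]
 [436.  21.]]
```

```bash
python3 -m inch '[0,-10,0,0,0,0, 0,-12,0,0,0,0, 0,0,-60,0,0,0, 0,0,-60,0,0,0, -40,20,-50,0,0,0, -50,50,0,0,0,0, -50,50,0,0,0,0, 0,10,0,0,0,0, 0,0,0,0,0,0, 0,0,0,0,0,0]' 1
python3 - <<'E'
from h import *
for c in ("wrist","scene"):
    cv2.imwrite(f"pics/{c}3.png",manip.camera(c)[:,:,::-1])
c=manip.calibration("wrist"); print(c["eye"],c["rotation"])
import fit
p=[681.3,124.2,0.004]
print(proj(c,fit.F(p,[[-35,-22,255],[-35,40,297],[-93,-29,255],[-115,0,240]])).round())
E
```

```text
t: 9.0
position: [595.5, 15.7, 371.9]
tcp_rot: [-2.219, -2.224, -0.0]
force: [-0.1, 1.5, 0.7]
grip_width: 85.4
[594.44470286  85.71360223 497.73562026] [-2.81824250e-01 -8.97847660e-04  4.15151506e-05]
[[342. 102.]
 [362. -10.]
 [268. 111.]
 [242.  75.]]
```

View pics/wrist3.png

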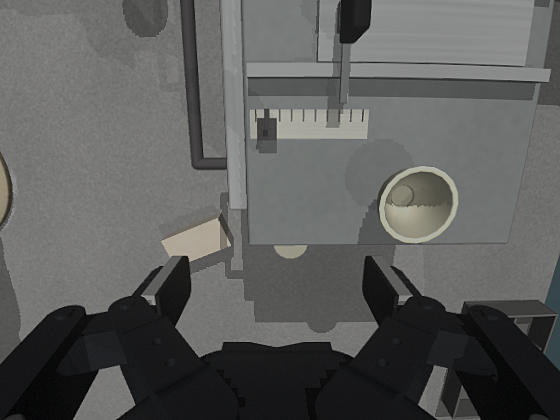

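View pics/scene3.png

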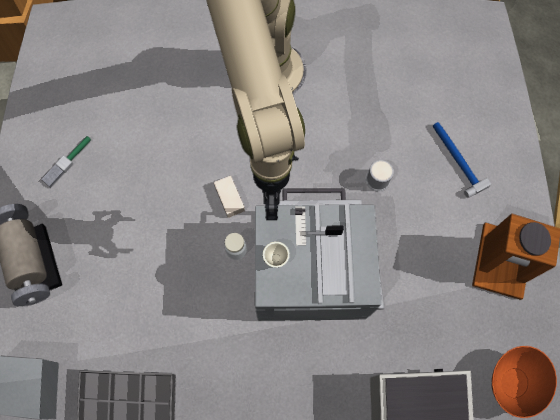

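```bash
python3 - <<'E'
import cv2
a=cv2.imread("pics/wrist3.png")[40:160,230:390]; cv2.imwrite("pics/w3c.png",cv2.resize(a,(800,600),interpolation=cv2.INTER_CUBIC))
E
```

```text
(no output)
```

View pics/w3c.png

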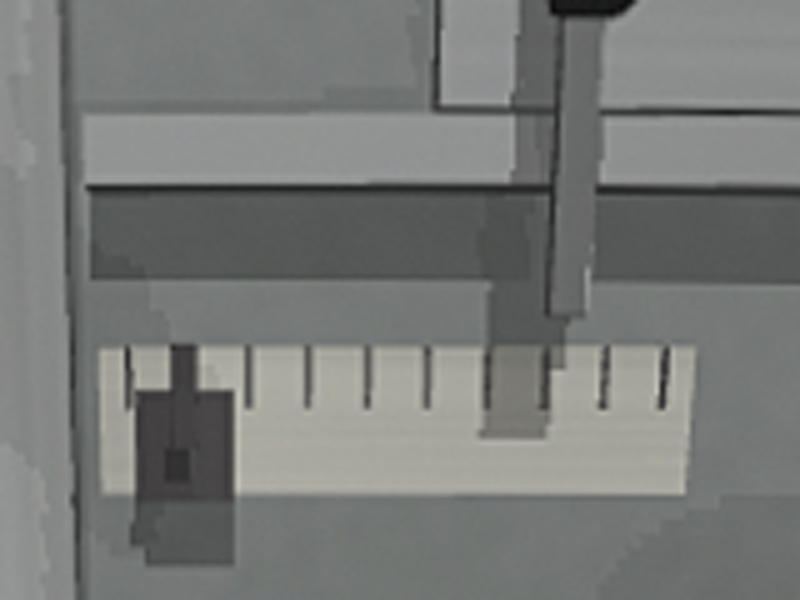

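```bash
python3 - <<'E'
from h import *
c=manip.calibration("wrist"); s=manip.state(); print(s["position"])
w=lambda x,y:(230+x/5,40+y/5)
t=atz(c,*w(570,314),257)
print("tip",t)
for z in (248,256): print("clip point",atz(c,*w(184.5,347),z),"body",atz(c,*w(186,445),z))
print("ticks",[atz(c,*w(x,400),241).round(1)[0] for x in (129,249,308,662)])
print("grip edge",atz(c,365.5,10,297))
print(c["rotation"])
E
```

```text
[595.5684535   15.50867041 372.16794474]
tip [647.44747984 101.294347   257.        ]
clip point [587.02287799  96.5428936  248.        ] body [587.14942786  81.06298305 248.        ]
clip point [587.26062781  96.19598942 256.        ] body [587.3831238   81.21196041 256.        ]
ticks [np.float64(577.4), np.float64(597.6), np.float64(607.5), np.float64(667.4)]
grip edge [649.01470156 153.22607423 297.        ]
[-2.81824250e-01 -8.97847660e-04  4.15151506e-05]
```

```bash
python3 -m inch '[50,18,0,0,0,0, 50,17,0,0,0,0, 48,17,0,0,0,0, 0,0,45,0,0,0, 0,0,48,0,0,0, 0,0,0,0,0,0, 0,0,0,0,0,0]'
python3 - <<'E'
from h import *
for c in ("wrist",):
    cv2.imwrite(f"pics/{c}4.png",manip.camera(c)[:,:,::-1])
print(manip.state()["position"])
E
```

```text
t: 9.98
position: [648.8, 163.0, 280.8]
tcp_rot: [2.22, 2.222, 0.003]
force: [0.4, -0.5, 0.5]
grip_width: 85.6
[649.09962921 162.94548495 281.35731865]
```

View pics/wrist4.png

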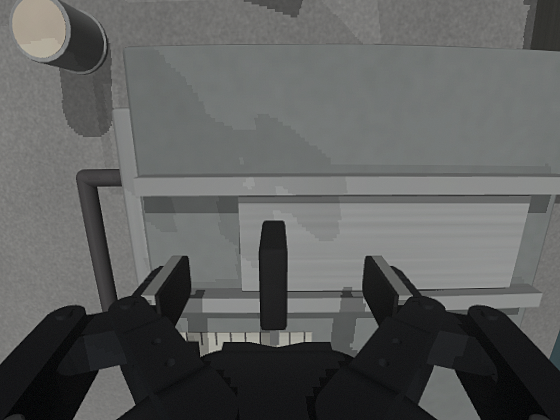

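```bash
python3 -m inch '[0,-1,2,0,0,0, 0,0,0,0,0,0, 0,0,0,0,0,0, 0,0,0,0,0,0, 0,0,0,0,0,0, 0,0,0,0,0,0]' -1
python3 -m inch '[0,0,0,0,0,0, 0,0,0,0,0,0]'
```

```text
t: 10.78
position: [647.3, 162.3, 277.1]
tcp_rot: [2.221, 2.222, 0.0]
force: [-1.1, -0.1, 3.9]
grip_width: 11.3
t: 11.02
position: [647.4, 162.3, 277.1]
tcp_rot: [2.221, 2.221, 0.0]
force: [-1.5, -1.1, 4.9]
grip_width: 11.3
```

```bash
python3 -m inch '[0,-6,0,0,0,0, 0,-8,0,0,0,0, 0,-8,0,0,0,0, 0,-8,0,0,0,0, 0,-8,0,0,0,0, 0,-8,0,0,0,0, 0,-6,0,0,0,0, 0,-3,0,0,0,0, 0,-2,0,0,0,0, 0,0,0,0,0,0, 0,0,0,0,0,0]'
python3 - <<'E'
from h import *
for c in ("wrist","scene","side"):
    cv2.imwrite(f"pics/{c}5.png",manip.camera(c)[:,:,::-1])
print(manip.state()["position"])
E
```

```text
t: 12.4
position: [590.5, 162.0, 277.1]
tcp_rot: [2.221, 2.22, 0.001]
force: [5.5, -2.4, 4.2]
grip_width: 11.4
[590.49294892 161.97657459 277.06560957]
```

View pics/wrist5.png

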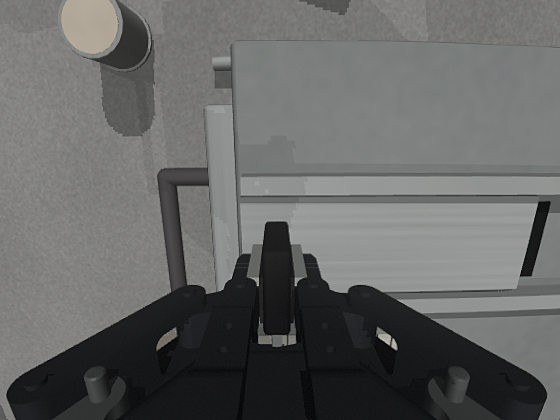

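View pics/scene5.png

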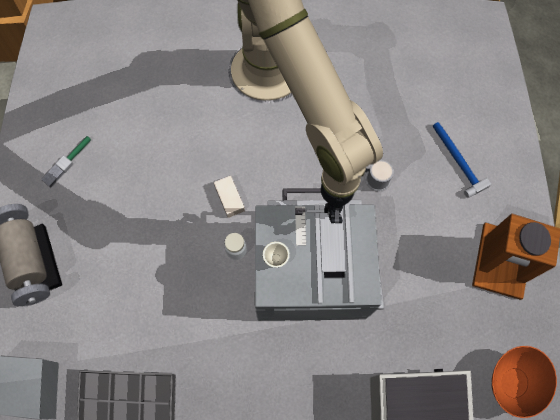

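View pics/side5.png

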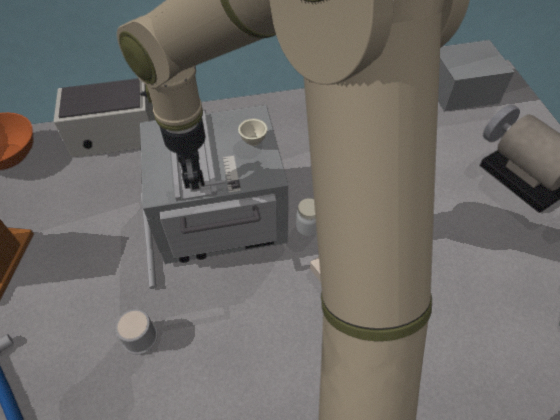

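```bash
python3 -m inch '[0,-3.2,0,0,0,0, 0,0,0,0,0,0, 0,0,0,0,0,0]'
python3 - <<'E'
from h import *
for c,(u,v) in (("scene",(310,213)),("side",(225,185))):
    im=manip.camera(c)[:,:,::-1]; cv2.imwrite(f"pics/{c}6.png",im)
    cv2.imwrite(f"pics/{c}6c.png",cv2.resize(im[v-24:v+24,u-32:u+32],(800,600),interpolation=cv2.INTER_CUBIC))
print(manip.state()["position"])
E
```

```text
t: 12.92
position: [587.3, 161.9, 277.1]
tcp_rot: [2.221, 2.22, 0.001]
force: [4.9, -1.8, 4.1]
grip_width: 11.6
[587.33738316 161.93111737 277.06218671]
```

View pics/scene6c.png

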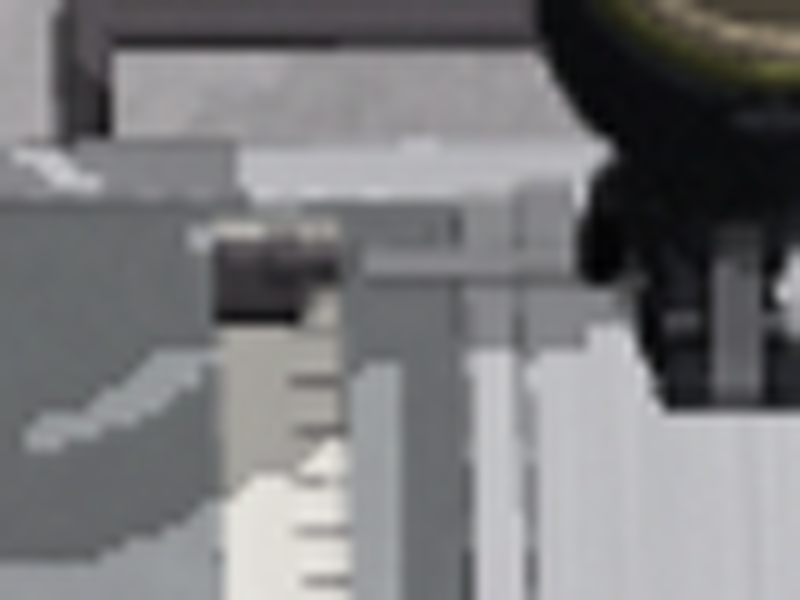

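View pics/side6c.png

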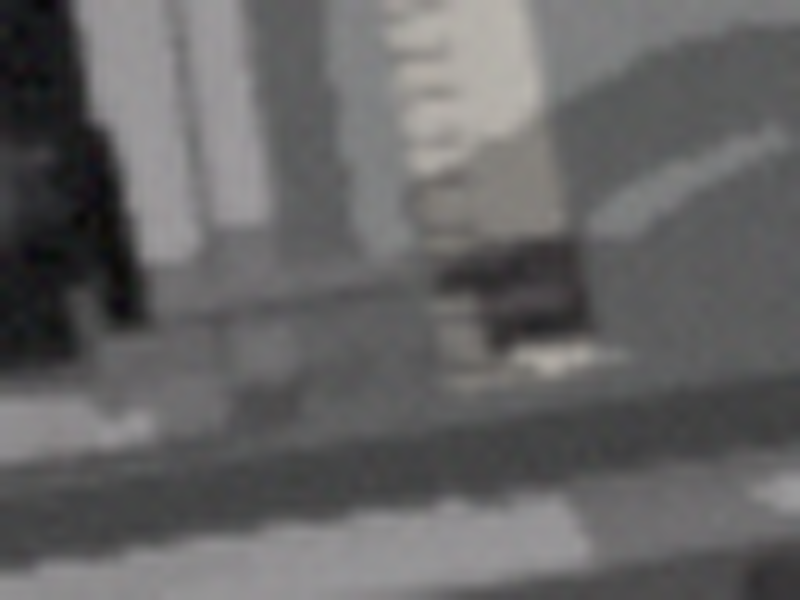

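```bash
python3 - <<'E'
from h import *
c=manip.calibration("scene"); w=lambda x,y:(278+x/12.5,189+y/12.5)
print("tip",atz(c,*w(366,263.5),257))
for z in (241,246,250,256): print(z,"body edges",atz(c,*w(255,240),z)[0],atz(c,*w(255,322),z)[0],"point",atz(c,*w(325,263),z)[0])
c=manip.calibration("side"); w=lambda x,y:(193+x/12.5,161+y/12.5)
print("side tip",atz(c,*w(390,272),257))
for z in (246,250,256): print(z,atz(c,*w(450,273),z))
E
```

```text
tip [588.12846861 103.43135031 257.        ]
241 body edges 577.2127553215332 594.518390524638 point 582.1532144823981
246 body edges 579.0540020796391 596.2916865620873 point 583.9750624864903
250 body edges 580.5269994861238 597.7103233920466 point 585.432540889764
256 body edges 582.736495595851 599.8382786369857 point 587.6187584946747
side tip [583.55075503 104.07032536 257.        ]
246 [590.64430217  94.32980205 246.        ]
250 [587.28519227  94.391386   250.        ]
256 [582.24652743  94.48376192 256.        ]
```

```bash
python3 -m inch '[0,-0.4,0,0,0,0, 0,0,0,0,0,0, 0,0,0,0,0,0, 0,0,0,0,0,0]'
python3 - <<'E'
from h import *
s=manip.state(); print(s["position"],s["force"],s["grip_width"],s["t"])
im=manip.camera("scene")[:,:,::-1]; cv2.imwrite("pics/scene7.png",im); cv2.imwrite("pics/scene7c.png",cv2.resize(im[150:330,200:440],(800,600),interpolation=cv2.INTER_CUBIC))
E
```

```text
t: 13.52
position: [587.0, 161.9, 277.0]
tcp_rot: [2.221, 2.22, 0.001]
force: [6.2, -1.5, 2.7]
grip_width: 11.3
[587.00828915 161.9404681  277.04619118] [ 6.23413024 -1.52306902  2.74074592] 11.305216593561848 13.525
```

View pics/scene7c.png

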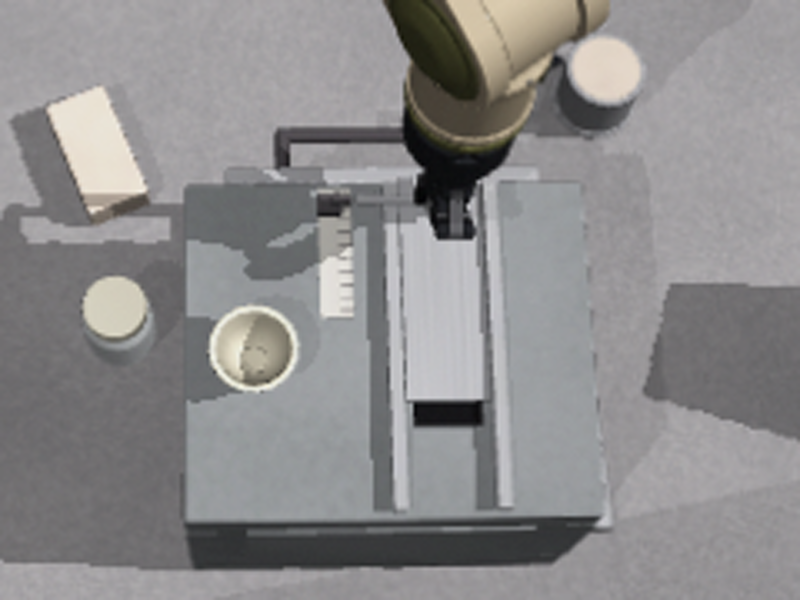

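The picture shows the door shut, with its top edge along y≈175. The finger at (380,200) points straight at the clip at (333,200). The bowl, block, flask and jar have not moved. I'm handing the job in.

```bash
python3 -c "
from station import manip
manip.close_job(); s=manip.state(); print(s['t'],s['position'],s['grip_width'])"
```

```text
the job is handed in; nothing more can be done
the job is handed in; nothing more can be done
```

The door is shut, and the vent slide is pulled out to the index clip with the gripper still holding it. The job was handed in at about 13.6 s.

- **Door:** I pushed it up by its bar with closed fingers until it met the stop. The push peaked at about 14 N along x and 12 N along z. The wrist picture then put the bar where it should be for a door angle of about 0 rad, and later pictures still show it shut.
- **Vent slide:** I gripped the paddle (11.3 mm measured opening) and pulled it about 60.4 mm. The arm feels about 6 N from the spring, and the opening stayed at 11.3–11.6 mm, so I saw no slip.
- **Alignment:** Before the last 0.4 mm nudge, the cameras put the finger tip 0.1 mm (wrist), 0.5 mm (scene) and 1.3 mm (side) short of the clip. These figures assume the clip's point is at the clip's full height. With the point taken 6 mm lower, the scene and side views disagreed by about 6 mm, so I relied on the full height. I expect the remaining error to be within about 1 mm, but I did not measure again after the nudge; the last scene picture shows the two in line.
- **Other objects:** The bowl, block, flask and jar look unmoved in the last scene picture. The mandrel is hidden in that view, but it was in place in the side picture taken just before the final few millimetres of pull.

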